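# Index the specimen carousel to the fragment dish

### The job

Bring the clear dish of paper fragments under the ring light of the inspection stand for imaging: swing the carousel's red-knobbed lock lever fully open, turn the carousel gently by its finger posts until the fragment dish's station clicks into place under the light, then swing the lock lever fully home again. Do not lift the dish or the sample mounts out of their seats, and leave the other things on the desk where they are.

Things in the scene. Friction and masses are not known exactly. Their poses are not given: they have to be found in the camera images.
- stand: inspection stand, fixed to the desk: round ivory base 190 mm in diameter, top 18 mm above the desk, with a dark round carousel, a steel column and a ring light on it. Origin: on the desk, on the carousel's vertical turning axis. +x points from that axis to the viewing spot and the column (116 mm out, 273 mm tall), +y to the left of that, +z up. The near side (-x) is open from above.
- carousel (a joint): turn of the carousel, rad: 0 at the start, positive anticlockwise from above, -3.6 to 3.6. A spring roller clicks into a notch at each multiple of pi/2 and pulls the carousel home from within about 0.15 rad either side; between notches it turns with slight drag and stays where left. Leaving a notch takes about 6 to 10 N at a finger post. Locked, it has 0.03 rad of play. Seats: see view_spot.
- lock_lever (a joint): lock lever, rad: 0 = fully home, its pin deep in a slot of the carousel's index plate (locked); 0.55 = fully open; above 0.36 the carousel is free. It grows as the lever turns clockwise seen from above. It stays where it is left; moving it takes about 1 to 2 N at the knob. It goes home only when the carousel stands in an indexed position.
- lock_knob (a point): the red knob of the lock lever, 13 to 19 mm in diameter, upright, from 26 to 60 mm above the desk; the point is on the knob's axis 45 mm above the desk, 72 mm from the lever's pivot. The steel arm below it reaches up to 26 mm above the desk.
- lock_pivot (a point): the vertical pivot axis of the lock lever, at the front left of the base plate (66 mm along -x and 50 mm along +y of the stand); point 45 mm above the desk, over the pivot
- view_spot (a point): viewing spot: point at the deck's level (48 mm above the desk), 52 mm from the turning axis, straight below the middle of the ring light (100 mm across, its underside 162 mm above the desk); fixed to the stand. The deck is 176 mm in diameter with four seats (rings with a 4 mm lip) at 52 mm from its axis, 90 degrees apart; indexed, one seat is exactly here.
- post_0 (a point): finger post: steel pin 11 mm in diameter with a black cap 15 mm in diameter, standing 36 mm up from the deck (top 84 mm above the desk). The point is on its axis, 15 mm above the deck, 95 mm from the turning axis. It stands on a dark lug 22 mm wide that reaches 104 mm from the turning axis. Four posts, 90 degrees apart, midway between the stations
- post_1 (a point): same as post_0, 90 degrees anticlockwise from it
- post_2 (a point): same as post_0, 180 degrees anticlockwise from it
- post_3 (a point): same as post_0, 270 degrees anticlockwise from it
- fragment_dish: clear round dish 60 mm in diameter, 14 mm high, with small brown paper fragments, loose in one of the two side seats of the carousel (a quarter turn to the left or to the right of the viewing spot); origin at the centre of its underside
- board_mount: black disc 60 mm in diameter, 8 mm thick, with a block of wood on it, loose in the seat under the ring light at the start; origin at the centre of its underside
- clasp_mount: black disc 60 mm in diameter, 8 mm thick, with a small brass clasp on it, loose in the other side seat; origin at the centre of its underside
- boss_mount: black disc 60 mm in diameter, 8 mm thick, with a domed copper boss on it (28 mm high in all), loose in the near seat; origin at the centre of its underside
- paste_jar: white jar with red lid, 58 mm in diameter, 63 mm tall; bystander
- tissue_tape: roll of cream tape, 62 mm in diameter, 18 mm high, lying flat; bystander
- objective_case: round case, blue above and white below, 48 mm in diameter, 58 mm tall; bystander
- weight_1: brown leather-covered weight, 45 x 65 x 34 mm; bystander
- marker: grey marker pen, 131 mm long, 12 mm thick; bystander
- dropper: brown dropper bottle, 32 mm in diameter, 105 mm tall; bystander
- eyepiece: black eyepiece, 44 mm in diameter, 48 mm tall; bystander
Not all that is in view belongs to the job. What is shaped like the clasp_mount but turquoise is not meant.

How it is judged:
On the way, in this order (a step that is already met when the one before it is completed fails the run):
1. the lock lever is swung open (value of joint lock_lever above 0.42 rad), for 0.2 s.
2. with the lock still open, the fragment dish's station has clicked in under the ring light and the carousel stands still (horizontal distance between fragment_dish and view_spot below 0.005 m and velocity of joint carousel between -0.05 and 0.05 rad/s and value of joint lock_lever above 0.36 rad), for 0.3 s.
At the end, for the whole second after the job is handed in: The fragment dish is in its seat with its centre within 5 mm of the viewing spot under the ring light, the lock lever is home (within 0.1 rad of 0), the carousel is at rest, and all three sample mounts still sit in their seats (value of joint lock_lever below 0.1 rad and horizontal distance between fragment_dish and view_spot below 0.005 m and velocity of joint carousel between -0.05 and 0.05 rad/s and z of fragment_dish in the frame of stand between 0.045 and 0.053 m and z of board_mount in the frame of stand between 0.045 and 0.053 m and z of clasp_mount in the frame of stand between 0.045 and 0.053 m and z of boss_mount in the frame of stand between 0.045 and 0.053 m and linear speed of fragment_dish below 0.02 m/s); the robot touches nothing.
It fails at once if the fragment dish or a sample mount is lifted or knocked out of its seat (8 mm) or tipped (0.25 rad) (z of any of fragment_dish, board_mount, clasp_mount, boss_mount in the frame of stand above 0.056 m or angle between any of fragment_dish, board_mount, clasp_mount, boss_mount's own z axis and vertical above 0.25 rad).
It fails at once if the fragment dish is jerked (faster than 0.4 m/s) (linear speed of fragment_dish above 0.4 m/s).
It fails at once if a bystander on the desk is pushed more than 20 mm from its place (distance of any of paste_jar, tissue_tape, objective_case, weight_1, marker, dropper, eyepiece from where it was at the start of the episode above 0.02 m).
It also fails if it takes over 58 s, if anything falls off the work surface, if the arm or the gripper's body presses on something with over 40 N, if the wrist force passes 120 N, or if a joint passes its speed limit or range.

### The arm

A 6-joint arm with a two-finger parallel gripper is mounted at the origin on a cart in front of the work surface, level with it; the furniture and walls round the work are solid. World frame = base frame: x ahead of the robot, y to its left, z up, the work surface at z = 0. Lengths are in m, angles in rad, forces in N, time in s.
With the tool pointing down it reaches from about 0.35 to 0.975 m from the base axis. Payload 4.9 kg.
Tool frame: the origin (TCP) lies midway between the tips of the shut fingers; the grasp point (between the pads) lies 19 mm behind it; z points along the fingers, y is the line along which they close (so a half turn about z gives the same grasp; the last joint's range is limited). The gripper opens to 85 mm and grips with 20 to 120 N. Pads are 22 mm wide; open, the fingers measure 114 mm over their backs; the gripper's body (76 mm by 85 mm) begins 54 mm behind the grasp point. The pads swing forward as they close: fully open they stand 13 mm farther back than shut.
Start: joints at [-1.243, 0.053, 1.613, -0, 1.476, -0.119], TCP at [0.27, -0.564, 0.202] pointing down, gripper open.
Joint ranges: [-3.01, 3.01], [-1.01, 2.22], [0.06, 2.58], [-1.02, 4.17], [0.09, 2.62], [-3.14, 3.14]. Speed limits (rad/s): [2.57, 2.57, 3.14, 3.14, 3.14, 3.14].

### API

Orientations are given as a unit quaternion [w, x, y, z].
In Python, from plant import * gives the robot as it stands.
- The arm moves only by the tool jog_arm, never from a script. Its argument "targets" is a list of rows, each a list of 3 entries, a list of its own where there are three numbers: the shift along the tool's x, y, z in units of 25 mm (1.0 is 25 mm), then the turn, a rotation vector about the tool's x, y, z in units of 8 degrees (1.0 is 8 degrees), then the opening in per cent of the stroke, from 0 (shut) to 100 (fully open). A call has 1 to 8 rows; each row is the pose to reach, as a shift and turn from the pose commanded when the call began, along the tool's axes at that moment; what a row does not reach only later rows make up. A row lasts 1/8 s, in which the tool goes at most 62.5 mm and 10.7 degrees, less where a joint would pass 70% of its speed; a pose out of reach is approached as far as the arm can. A call with a gripper value outside its range is refused whole. The fingers move at their own pace and stop on an object; the grip force is fixed at half the most. Time passes only in rows, so rows that repeat a pose let the fingers close. It gives the time, the measured TCP pose, the force, the opening and the grip force at its end, in the units of the state.
- state(): the state, without advancing time (a new reading comes with each control period).
- grab_frame(name): name is "scene" or "top" or "wrist"; returns (picture, depth): 400x640x3 uint8, red, green, blue; 400x640 float32, m along the optical axis (not along the pixel's ray), 0 where there is no reading.
- camera_params(name): a dict with "fovy" (degrees; the focal length in pixels is half the picture's height over the tangent of half this angle, whatever the lens; pixels are square), "cx", "cy" (the principal point, pixels), "rvec" (rotation vector, rad) and "tvec" (3), from world to camera coordinates, as OpenCV has them; the wrist camera has in their place "hand_eye" (4x4, takes a point from camera to tool coordinates, whose origin is the TCP and whose axes are the flange's). Camera axes: x right, y down, z forward; pixel columns grow to the right and rows downward; lengths in m; the calibration is good to about 2 mm. A picture is of the moment at which its call begins: read the wrist's pose just before it. camera_params takes no time and is no camera call.
- job_done(): hands the job in; it is judged then, once.
The state is a dict: "time": time; "joint_pos": joint angles; "joint_vel": joint speeds; "joint_efforts": joint torques, N m; "tool_pos": TCP position; "tool_rot": TCP orientation; "contact_force": force on the tool from outside, world axes, zero at the start; "ft_torque": the same for the moment, N m; "gripper_width": opening from 0.0 (shut) to 1.0 (fully open); "grasp_force": force on a finger pad.
Only numpy, scipy, OpenCV 4.12 (cv2) and the standard library are available. Lean on these libraries where they do the work, as an engineer would, in place of code of your own. Each camera call takes 0.05 s, during which the arm holds its last target. There are 200 camera calls.

## Working session

There is one attempt and no reset: what is moved stays moved. The work goes in short steps, Python scripts to look and compute and a tool call to move; the robot and the scene stay as the last step left them, time stands still between calls to the robot, and variables do not carry over. Pictures are saved under pics/ and viewed, at most 10 in all, crops included, and the job is handed in when it is done.

Besides the shell and the picture viewer there is one more tool, called after "Call:" by a JSON object that holds its "op" and its "data". jog_arm: Moves the arm, as the interface text tells. Its arguments: {"type":"object","properties":{"targets":{"type":"array"}},"required":["targets"]}

```bash
mkdir -p pics; cat > h.py <<'E'
from plant import *
import numpy as np, cv2
def cam(n):
    p=camera_params(n); f=200/np.tan(np.radians(p['fovy'])/2)
    return p,f
def T(n):
    p,f=cam(n); R,_=cv2.Rodrigues(np.array(p['rvec'],float)); return R,np.array(p['tvec'],float),p,f
def atz(n,u,v,z):
    R,t,p,f=T(n); d=R.T@np.array([(u-p['cx'])/f,(v-p['cy'])/f,1]); c=-R.T@t
    return c+d*(z-c[2])/d[2]
def proj(n,P):
    R,t,p,f=T(n); q=R@np.array(P)+t; return f*q[0]/q[2]+p['cx'],f*q[1]/q[2]+p['cy']
E
python3 - <<'E'
from h import *
for n in("scene","top"):
    im,d=grab_frame(n); cv2.imwrite(f"pics/{n}0.png",im[:,:,::-1]); np.save(f"{n}0.npy",d); print(camera_params(n))
print(state())
E
```

```text
{'fovy': 44.86546358826395, 'cx': 321.0549445475063, 'cy': 203.8088210728754, 'rvec': array([ 0.66916947, -2.65846912,  1.1265466 ]), 'tvec': array([0.46898557, 0.20316481, 1.2668228 ])}
{'fovy': 51.03562342579828, 'cx': 316.34186426757793, 'cy': 194.3926985587121, 'rvec': array([ 2.20591902, -2.17716493,  0.05733351]), 'tvec': array([0.01681227, 0.51647083, 1.17568548])}
{'time': 0.1, 'joint_pos': array([-1.24304514e+00,  5.33195352e-02,  1.61418723e+00, -1.69023043e-05,
        1.47600177e+00, -1.19019767e-01]), 'joint_vel': array([ 0.00101773, -0.00272399, -0.00376547, -0.00111726,  0.00096025,
        0.00041972]), 'joint_efforts': array([ 3.27638854e-04, -3.94906318e+01, -3.71361566e+01, -9.63664024e-05,
        3.87167704e-03, -5.36459751e-06]), 'tool_pos': array([ 0.26981395, -0.56305776,  0.20094998]), 'tool_rot': array([-9.51850473e-04,  9.75152421e-01,  2.21532930e-01, -1.08161270e-04]), 'contact_force': array([-0.71603267,  0.43697387, -0.01961991]), 'ft_torque': array([ 0.02079152, -0.04272856,  0.01584031]), 'grasp_force': 0.0, 'gripper_width': 1.0014843753765423}
```

View pics/scene0.png

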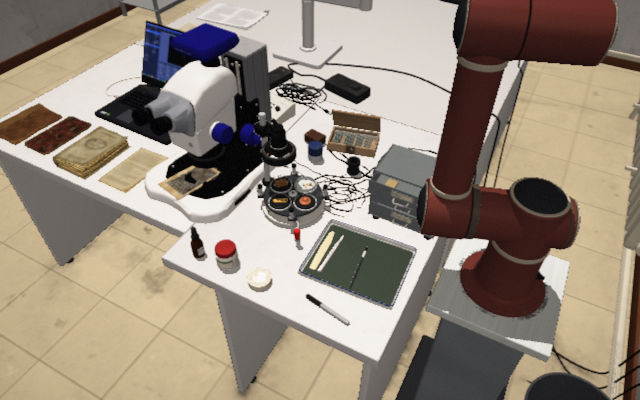

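View pics/top0.png

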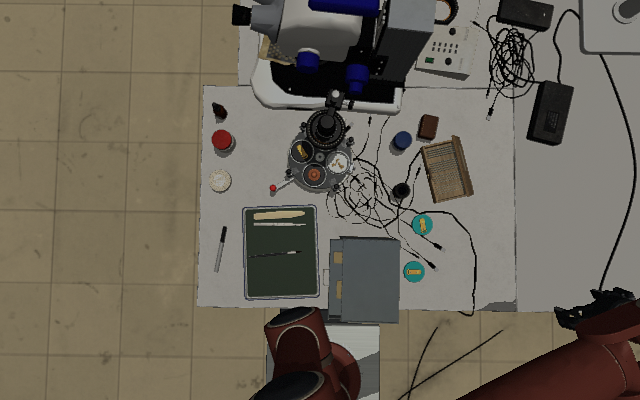

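The scene view shows the stand at about (293,195), with its red knob at (296,232). In the top view the column and ring light are at (326,125), boss at (314,175), clear dish at (339,161) on the right, brass clasp at (302,151) on the left and red knob at (273,188).

Possible mix-ups:
- **Red knob (273,188):** the jar lid (222,140) is also red, but it isn't on a lever.
- **Dish (339,161):** the tape roll (220,180) is also pale, but it lies on the desk.
- **Clasp mount (302,151):** the turquoise discs (422,224) and (414,271) are decoys.

I'll check these choices in one close crop.

```bash
python3 - <<'E'
from h import *
im=cv2.imread("pics/top0.png"); c=im[80:210,250:380]
cv2.imwrite("pics/crop0.png",cv2.resize(c,(585,585),interpolation=cv2.INTER_CUBIC))
E
```

```text
(no output)
```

View pics/crop0.png

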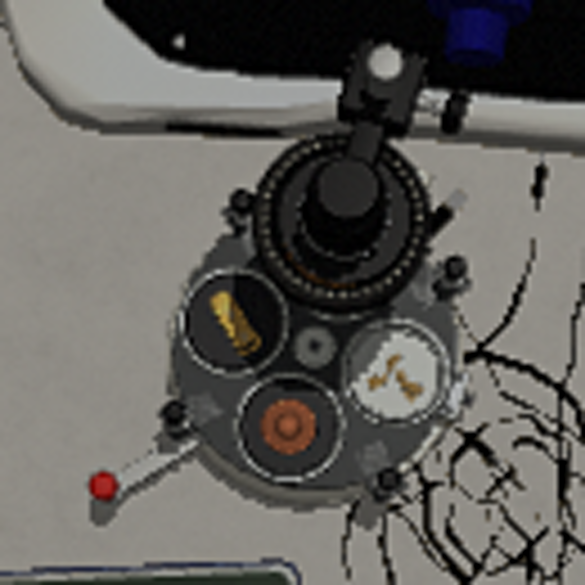

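The crop confirms the choices. The clear dish with brown bits is at crop (397,372), clasp (233,322), boss (289,426), hub (315,345) and knob (103,486). The post caps are at (240,203), (456,268), (388,480) and (175,413).

```bash
python3 - <<'E'
from h import *
def c(x,y,z): return atz("top",250+(x+.5)/4.5-.5,80+(y+.5)/4.5-.5,z)
posts=np.array([c(*p,.084) for p in[(240,203),(456,268),(388,480),(175,413)]])
ax=posts.mean(0); print("axis from posts",ax); print(posts-ax, np.linalg.norm((posts-ax)[:,:2],axis=1))
print("hub",c(315,345,.052)); 
for n,p in dict(dish=(397,372,.052),clasp=(233,322,.056),boss=(289,426,.07)).items():
    q=c(*p)-ax; print(n,q,np.hypot(q[0],q[1]),np.degrees(np.arctan2(q[1],q[0])))
# yaw: posts at 45 deg (mod 90)
a=np.arctan2((posts-ax)[:,1],(posts-ax)[:,0]); yaw=np.angle(np.exp(4j*a).mean()*-1)/4; print("yaw mod90",np.degrees(yaw), np.degrees(a))
R=np.array([[np.cos(yaw),-np.sin(yaw)],[np.sin(yaw),np.cos(yaw)]])
k=c(103,486,.06); k2=c(103,486,.058); piv=ax[:2]+R@[-.066,.05]
print("knob",k,"pivot",piv,"r",np.linalg.norm(k[:2]-piv), "ang in stand",np.degrees(np.arctan2(*(R.T@(k[:2]-piv))[::-1])))
# bystander heights around knob via depth
d=np.load("top0.npy"); R_,t,p,f=T("top")
for u,v in((273,188),(320,157),(326,122)):
    q=R_.T@(d[v,u]*np.array([(u-p['cx'])/f,(v-p['cy'])/f,1])-t); print(u,v,q)
for u,v,z,n in((222,140,.063,'jar'),(220,180,.018,'tape'),(402,140,.058,'obj'),(428,127,.034,'w'),(401,190,.048,'eyep'),(219,108,.1,'drop')): print(n,atz("top",u,v,z))
E
```

```text
axis from posts [0.61765706 0.01609367 0.084     ]
[[ 0.08254409  0.04588449  0.        ]
 [ 0.04484284 -0.08398206  0.        ]
 [-0.08289317 -0.04464376  0.        ]
 [-0.04449376  0.08274133  0.        ]] [0.09443999 0.09520434 0.09415063 0.09394585]
hub [0.61975518 0.01580402 0.052     ]
dish [-0.0139401  -0.05082689 -0.032     ] 0.052703878343477714 -105.33716318992482
clasp [ 0.01505164  0.05014011 -0.028     ] 0.052350576641626005 73.29068167914534
boss [-0.04994566  0.01481973 -0.014     ] 0.052097922145510296 163.47347693780478
yaw mod90 -16.564152916911016 [  29.06874317  -61.89968193 -151.69443638  118.26893312]
knob [0.53067755 0.14355223 0.06      ] pivot [0.56865043 0.08283458] r 0.0716140481089787 ang in stand 138.58605247152556
273 188 [0.5296726  0.14223106 0.05937978]
320 157 [0.61783898 0.01470134 0.05145376]
326 122 [0.66726336 0.0029233  0.26216525]
jar [0.65970355 0.28442382 0.063     ]
tape [0.55336334 0.29762989 0.018     ]
obj [ 0.66689929 -0.21052016  0.058     ]
w [ 0.70931404 -0.28845139  0.034     ]
eyep [ 0.52952394 -0.21002468  0.048     ]
drop [0.73891713 0.28603957 0.1       ]
```

```bash
cat >> h.py <<'E'
from scipy.spatial.transform import Rotation as Ro
S=np.array([.618,.016]); YAW=np.radians(-16.3); PIV=np.array([.5687,.083])
def rows(wps):
    "wps: (x,y,z,yawY deg[,..]) -> jog units, tool pointing straight down at the target"
    s=state(); q=s['tool_rot']; R0=Ro.from_quat([q[1],q[2],q[3],q[0]]); p0=s['tool_pos']
    for x,y,z,a in wps:
        c,d=np.cos(np.radians(a)),np.sin(np.radians(a))
        Rt=Ro.from_matrix(np.array([[-d,c,0],[c,d,0],[0,0,-1]]).T.T)
        M=np.column_stack([[-d,c,0],[c,d,0],[0,0,-1]]); r=(R0.inv()*Ro.from_matrix(M)).as_rotvec()
        print(np.round(R0.inv().apply(np.array([x,y,z])-p0)/.025,2),np.round(np.degrees(r)/8,2))
def knob(v): # lever value -> knob xy, tangent yaw
    a=np.radians(122)-v; return PIV+.072*np.array([np.cos(a),np.sin(a)]),np.degrees(a)-90
def post(th): # stand angle deg
    a=YAW+np.radians(th); return S+.095*np.array([np.cos(a),np.sin(a)]),np.degrees(a)-90
E
python3 - <<'E'
from h import *
k,_=knob(0); print(k)
rows([(.40,-.21,.3,-24),(*k,.3,32),(*k,.15,32),(*k,.034,32)])
d=np.load("top0.npy"); R_,t,p,f=T("top")
for u,v in((365,280),(335,290),(345,245)):
    q=R_.T@(d[v,u]*np.array([(u-p['cx'])/f,(v-p['cy'])/f,1])-t); print(u,v,q)
E
```

```text
[0.53054581 0.14405946]
[ 10.8  -10.49  -3.94] [-0.01 -0.01 -5.05]
[ 21.63 -21.01  -3.92] [-1.000e-02 -1.000e-02 -1.205e+01]
[ 21.63 -21.     2.08] [-1.000e-02 -1.000e-02 -1.205e+01]
[ 21.62 -20.99   6.72] [-1.000e-02 -1.000e-02 -1.205e+01]
365 280 [ 0.30195949 -0.09685728  0.18407916]
335 290 [ 0.26869776 -0.02709167  0.13416481]
345 245 [ 0.38502093 -0.04804382  0.18266642]
```

Call:
{"op": "jog_arm", "data": {"targets": [[[1, -1, -3.9], [0, 0, 0], 100], [[3, -3, -3.9], [0, 0, -1], 100], [[4.8, -4.7, -3.9], [0, 0, -2.2], 100], [[6.6, -6.4, -3.9], [0, 0, -3.4], 80], [[8.4, -8.1, -3.9], [0, 0, -4.6], 60], [[10.2, -9.8, -3.9], [0, 0, -5.8], 50], [[12, -11.6, -3.9], [0, 0, -7], 50], [[13.8, -13.4, -3.9], [0, 0, -8.2], 50]]}}

```text
time: 1.1
tool_pos: [0.427, -0.1372, 0.2992]
tool_rot: [0.0, 0.698, 0.716, 0.0]
contact_force: [0.8, 0.0, 0.1]
gripper_width: 0.501
grasp_force: 0.0
```

```bash
python3 - <<'E'
from h import *
k,_=knob(0); s=state(); print(s['time'],s['tool_pos'],s['gripper_width']); rows([(*k,.3,32),(*k,.12,32)])
E
```

```text
1.1 [ 0.42701772 -0.13723939  0.29922423] 0.5006614099245255
[11.14  4.43 -0.03] [ 0.   -0.   -3.81]
[11.14  4.43  7.17] [ 0.   -0.   -3.81]
```

Call:
{"op": "jog_arm", "data": {"targets": [[[2.2, 0.9, 0], [0, 0, -0.8], 50], [[4.4, 1.8, 0], [0, 0, -1.6], 50], [[6.6, 2.6, 0], [0, 0, -2.4], 50], [[8.8, 3.5, 0], [0, 0, -3.2], 50], [[11.1, 4.4, 0], [0, 0, -3.8], 50], [[11.1, 4.4, 2.5], [0, 0, -3.8], 50], [[11.1, 4.4, 5], [0, 0, -3.8], 50], [[11.1, 4.4, 5], [0, 0, -3.8], 50]]}}

```text
time: 2.1
tool_pos: [0.5259, 0.1401, 0.1671]
tool_rot: [-0.006, 0.488, 0.873, -0.004]
contact_force: [-0.5, -0.1, -0.7]
gripper_width: 0.504
grasp_force: 0.0
```

```bash
python3 - <<'E'
from h import *
s=state(); print(s['time'],s['tool_pos'])
im,d=grab_frame("wrist"); p=camera_params("wrist"); f=200/np.tan(np.radians(p['fovy'])/2); H=np.array(p['hand_eye'])
cv2.imwrite("pics/w0.png",im[:,:,::-1]); np.save("w0.npy",d)
q=s['tool_rot'];R=Ro.from_quat([q[1],q[2],q[3],q[0]]).as_matrix()
def pw(X):
    t=R.T@(np.array(X)-s['tool_pos']); c=np.linalg.inv(H)@np.append(t,1); return f*c[0]/c[2]+p['cx'],f*c[1]/c[2]+p['cy']
k,_=knob(0); print("knob top",pw((*k,.06)),"piv",pw((*PIV,.03)))
# red centroid
hsv=cv2.cvtColor(im,cv2.COLOR_RGB2HSV); m=((hsv[...,0]<6)|(hsv[...,0]>174))&(hsv[...,1]>170)&(hsv[...,2]>90)
n,l,st,ce=cv2.connectedComponentsWithStats(m.astype(np.uint8))
for i in range(1,n):
    if st[i,4]>60:
        u,v=ce[i]; z=np.median(d[l==i]); X=R@(H@np.array([(u-p['cx'])/f*z,(v-p['cy'])/f*z,z,1]))[:3]+s['tool_pos']; print(st[i],ce[i],X)
rows([(*k,.12,32),(*k,.034,32)])
E
```

```text
2.1 [0.52586708 0.1400514  0.16707281]
knob top (np.float64(326.4807159901019), np.float64(194.94702241761107)) piv (np.float64(326.0109386287587), np.float64(250.06113470539853))
[ 502  110   60   59 2748] [531.70924309 138.84643377] [0.66174682 0.28849069 0.06350295]
[319 184  18  19 243] [327.39506173 193.27160494] [0.53047754 0.14587646 0.05952212]
[0.09 0.14 2.09] [-0.04 -0.02 -0.05]
[0.08 0.16 5.52] [-0.04 -0.02 -0.05]
```

View pics/w0.png

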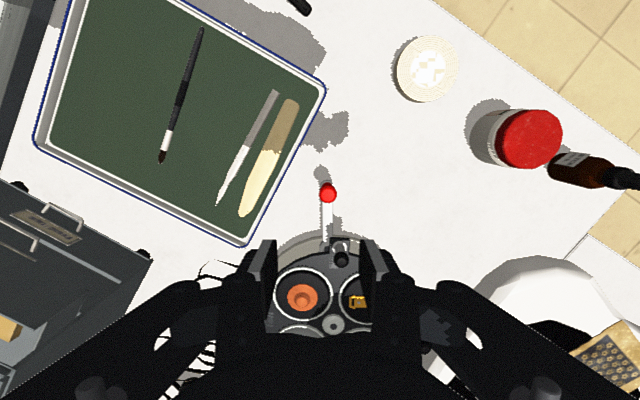

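The wrist view shows the red knob at (327,193), with its lever running down to the base and the boss and clasp seats between the fingers. It measures within 2 mm of the top-view position, so I'll descend with the fingers straddling it.

Call:
{"op": "jog_arm", "data": {"targets": [[[0, 0, 1], [0, 0, 0], 50], [[0, 0, 2], [0, 0, 0], 50], [[0, 0, 2], [0, 0, 0], 50]]}}

```text
time: 2.52
tool_pos: [0.5322, 0.1403, 0.1267]
tool_rot: [0.001, 0.488, 0.873, 0.001]
contact_force: [-0.2, 0.2, 0.9]
gripper_width: 0.503
grasp_force: 0.0
```

```bash
python3 - <<'E'
from h import *
s=state(); print(s['time'],s['tool_pos']); k,_=knob(0); rows([(.5305,.145,.034,32)])
E
```

```text
2.525 [0.53218029 0.14032756 0.12671589]
[0.2  0.03 3.71] [ 0.01  0.01 -0.05]
```

Call:
{"op": "jog_arm", "data": {"targets": [[[0.1, 0, 1], [0, 0, 0], 50], [[0.15, 0, 2], [0, 0, 0], 50], [[0.15, 0, 3], [0, 0, 0], 50], [[0.15, 0, 3.6], [0, 0, 0], 50], [[0.15, 0, 3.6], [0, 0, 0], 40], [[0.15, 0, 3.6], [0, 0, 0], 25], [[0.15, 0, 3.6], [0, 0, 0], 25], [[0.15, 0, 3.6], [0, 0, 0], 25]]}}

```text
time: 3.52
tool_pos: [0.5297, 0.1437, 0.0354]
tool_rot: [0.001, 0.488, 0.873, 0.0]
contact_force: [-0.2, 0.2, 0.2]
gripper_width: 0.251
grasp_force: 0.0
```

```bash
python3 - <<'E'
from h import *
s=state(); print(s['time'],s['tool_pos'],s['contact_force']); rows([(*knob(v)[0],.036,knob(v)[1]) for v in (0,.1,.2,.3,.4,.5,.58)])
E
```

```text
3.525 [0.52966302 0.14374338 0.03541317] [-0.16538854  0.166214    0.19153373]
[-0.01  0.04 -0.02] [ 0.01  0.   -0.05]
[-0.02  0.32 -0.02] [0.01 0.   0.67]
[-0.06  0.61 -0.02] [0.01 0.   1.38]
[-0.13  0.89 -0.02] [0.01 0.   2.1 ]
[-0.23  1.16 -0.02] [0.01 0.   2.81]
[-0.35  1.42 -0.02] [0.01 0.   3.53]
[-0.47  1.62 -0.02] [0.01 0.   4.1 ]
```

Call:
{"op": "jog_arm", "data": {"targets": [[[0, 0.3, 0], [0, 0, 0.7], 25], [[-0.05, 0.6, 0], [0, 0, 1.4], 25], [[-0.13, 0.9, 0], [0, 0, 2.1], 25], [[-0.22, 1.15, 0], [0, 0, 2.8], 25], [[-0.35, 1.4, 0], [0, 0, 3.5], 25], [[-0.45, 1.62, 0], [0, 0, 4.1], 25], [[-0.45, 1.62, 0], [0, 0, 4.1], 25], [[-0.45, 1.62, 0], [0, 0, 4.1], 25]]}}

```text
time: 4.53
tool_pos: [0.5693, 0.1553, 0.0346]
tool_rot: [-0.0, 0.714, 0.7, -0.0]
contact_force: [0.0, 0.6, -0.1]
gripper_width: 0.248
grasp_force: 0.0
```

Call:
{"op": "jog_arm", "data": {"targets": [[[0, 0.15, 0], [0, 0, 0], 25], [[0, 0.15, 0], [0, 0, 0], 25]]}}

```text
time: 4.78
tool_pos: [0.5735, 0.1552, 0.0347]
tool_rot: [0.0, 0.714, 0.7, 0.0]
contact_force: [-0.7, -0.4, 0.6]
gripper_width: 0.248
grasp_force: 0.0
```

```bash
python3 - <<'E'
from h import *
s=state(); print(s['tool_pos'],s['contact_force'])
im,d=grab_frame("top"); 
cv2.imwrite("pics/crop1.png",cv2.resize(im[80:210,250:380,::-1],(585,585),interpolation=cv2.INTER_CUBIC))
E
```

```text
[0.57345274 0.15520482 0.0347148 ] [-0.71867511 -0.44079634  0.56541746]
```

Call:
{"op": "jog_arm", "data": {"targets": [[[0, 0.05, 0], [0, 0, 0], 25], [[0, 0.05, 0], [0, 0, 0], 25], [[0, 0, 0], [0, 0, 0], 40], [[0, 0, -0.5], [0, 0, 0], 40], [[0, 0, -2], [0, 0, 0], 40], [[0, 0, -4], [0, 0, 0], 40], [[0, 0, -5], [0, 0, 0], 40], [[0, 0, -5], [0, 0, 0], 40]]}}

```text
time: 5.82
tool_pos: [0.5754, 0.1556, 0.1637]
tool_rot: [0.002, 0.714, 0.7, 0.003]
contact_force: [0.2, 0.1, -0.2]
gripper_width: 0.401
grasp_force: 0.0
```

```bash
cat >> h.py <<'E'
def redknob(name=None):
    s=state(); im,d=grab_frame("wrist"); p=camera_params("wrist"); f=200/np.tan(np.radians(p['fovy'])/2); H=np.array(p['hand_eye'])
    if name: cv2.imwrite(name,im[:,:,::-1])
    q=s['tool_rot'];R=Ro.from_quat([q[1],q[2],q[3],q[0]]).as_matrix()
    hsv=cv2.cvtColor(im,cv2.COLOR_RGB2HSV); m=((hsv[...,0]<6)|(hsv[...,0]>174))&(hsv[...,1]>170)&(hsv[...,2]>90)
    n,l,st,ce=cv2.connectedComponentsWithStats(m.astype(np.uint8))
    for i in range(1,n):
        if st[i,4]>60:
            u,v=ce[i]; z=np.median(d[l==i]); X=R@(H@np.array([(u-p['cx'])/f*z,(v-p['cy'])/f*z,z,1]))[:3]+s['tool_pos']
            a=X[:2]-PIV; print(st[i],X,"lever",np.radians(122)-np.arctan2(a[1],a[0]),np.hypot(*a))
E
python3 - <<'E'
from h import *
redknob("pics/w1.png"); s=state(); print(s['time'],s['tool_pos'])
for th in(135,180,225): print(post(th))
P,_=post(135); rows([(*P,.16,29),(*P,.062,29)])
E
```

```text
[ 388    6   64   70 3484] [0.6624618  0.28868088 0.06356459] lever 0.986222214970774 0.2260440253955551
[267 197  17  18 244] [0.53229797 0.14629334 0.05947614] lever 0.03657184701393845 0.07301475285332033
5.875 [0.57389909 0.15534875 0.1609791 ]
(array([0.57237877, 0.09932889]), np.float64(28.69999999999999))
(array([0.5268185 , 0.04266334]), np.float64(73.69999999999999))
(array([ 0.53467111, -0.02962123]), np.float64(118.69999999999999))
[-2.24 -0.01  0.04] [ 0.02  0.   -3.77]
[-2.24 -0.02  3.96] [ 0.02  0.   -3.77]
```

View crop1.

View pics/crop1.png

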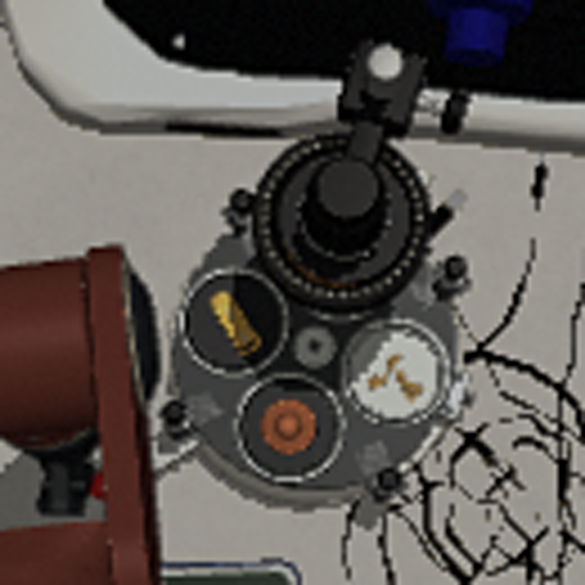

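View pics/w1.png

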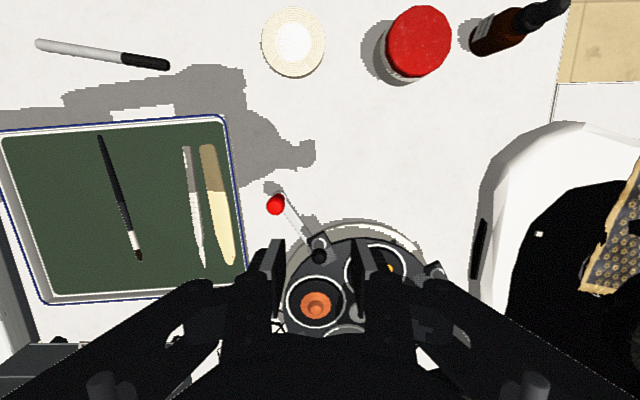

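The top crop shows the wrist over the left side with the knob still out at crop (97,486). The wrist view shows the knob at (275,204), so the lever hasn't moved. I'll check the tool geometry before trying again.

```bash
python3 - <<'E'
from h import *
p=camera_params("wrist"); print(p); f=200/np.tan(np.radians(p['fovy'])/2); H=np.array(p['hand_eye'])
for z in(-.02,0,.05,.1,.13):
  for y in (-.017,.017):
    c=np.linalg.inv(H)@np.array([0,y,z,1]); print(z,y,f*c[0]/c[2]+p['cx'],f*c[1]/c[2]+p['cy'],c[2])
s=state(); print(s['joint_pos'],s['tool_pos'],s['tool_rot'])
im,d=grab_frame("wrist")
for v in range(230,345,8): print(v,[round(float(x),3) for x in d[v,240:410:10]])
E
```

```text
{'fovy': 68.83892444052638, 'cx': 317.7976394188599, 'cy': 203.4274236966311, 'hand_eye': array([[-5.38403379e-05, -9.64463781e-01, -2.64215089e-01,
         6.73629760e-02],
       [ 9.99999735e-01,  1.40050070e-04, -7.14999073e-04,
        -1.37202600e-03],
       [ 7.26594051e-04, -2.64215057e-01,  9.64463517e-01,
        -1.72175282e-01],
       [ 0.00000000e+00,  0.00000000e+00,  0.00000000e+00,
         1.00000000e+00]])}
-0.02 -0.017 290.28371768908204 247.33960513931612 0.1645769961893638
-0.02 0.017 350.58808147569135 247.3545386479094 0.16455268622088573
0 -0.017 293.1932510603441 234.3442076399688 0.18386626652947632
0 0.017 347.17067802109386 234.35585585830927 0.18384195656099825
0.05 -0.017 298.3512007030029 211.3062846004772 0.23208944237975762
0.05 0.017 341.1126490475949 211.31309898078 0.23206513241127955
0.1 -0.017 301.73446953239414 196.19495309991476 0.28031261823003895
0.1 0.017 337.139169360558 196.1992844403205 0.2802883082615608
0.13 -0.017 303.25795500256976 189.39032268564853 0.30924652374020767
0.13 0.017 335.3499587890566 189.39371378653732 0.309222213771
[... 1317 characters left out ...]
5, 0.379, 0.317, 0.315, 0.313, 0.311, 0.314, 0.317, 0.326, 0.12, 0.085, 0.085, 0.086, 0.085]
310 [0.081, 0.082, 0.082, 0.115, 0.383, 0.324, 0.32, 0.309, 0.307, 0.317, 0.32, 0.327, 0.119, 0.081, 0.08, 0.081, 0.082]
318 [0.077, 0.08, 0.077, 0.079, 0.386, 0.331, 0.321, 0.32, 0.317, 0.322, 0.326, 0.331, 0.121, 0.078, 0.078, 0.078, 0.077]
326 [0.074, 0.076, 0.077, 0.074, 0.381, 0.335, 0.333, 0.325, 0.324, 0.33, 0.334, 0.33, 0.334, 0.074, 0.074, 0.074, 0.075]
334 [0.073, 0.072, 0.071, 0.071, 0.082, 0.083, 0.337, 0.337, 0.336, 0.332, 0.082, 0.083, 0.082, 0.071, 0.07, 0.073, 0.072]
342 [0.07, 0.071, 0.07, 0.069, 0.078, 0.077, 0.078, 0.077, 0.078, 0.078, 0.078, 0.077, 0.078, 0.069, 0.07, 0.071, 0.07]
```

Call:
{"op": "jog_arm", "data": {"targets": [[[0, 0, 0], [0, 0, 0], 25], [[0, 0, 0], [0, 0, 0], 25]]}}

```text
time: 6.18
tool_pos: [0.5723, 0.1551, 0.1578]
tool_rot: [-0.001, 0.714, 0.7, -0.001]
contact_force: [-0.1, -0.2, -0.2]
gripper_width: 0.246
grasp_force: 0.0
```

```bash
python3 - <<'E'
from h import *
s=state();im,d=grab_frame("wrist"); p=camera_params("wrist"); f=200/np.tan(np.radians(p['fovy'])/2); H=np.array(p['hand_eye'])
v,u=np.mgrid[:400,:640]; C=np.stack([(u-p['cx'])/f*d,(v-p['cy'])/f*d,d],-1); X=C@H[:3,:3].T+H[:3,3]
m=(d>0)&(d<.2)&(X[...,2]>-.08)&(abs(X[...,0])<.03)
print(s['gripper_width'],s['tool_pos'],m.sum())
for lo in np.arange(-.08,.0,.005):
    k=m&(X[...,2]>lo)&(X[...,2]<=lo+.005)
    if k.sum()>3:
        a=X[k]; L=a[a[:,1]<0];Rr=a[a[:,1]>0]; print(round(lo,3),k.sum(),"x",a[:,0].min().round(4),a[:,0].max().round(4),"yL",(L[:,1].min().round(4),L[:,1].max().round(4)) if len(L) else '',"yR",(Rr[:,1].min().round(4),Rr[:,1].max().round(4)) if len(Rr) else '')
s=state();print(s['tool_pos'])
E
```

```text
0.2462977868563704 [0.57231234 0.1550722  0.15776495] 4515
-0.08 1245 x -0.0078 0.0145 yL (np.float64(-0.0455), np.float64(-0.0136)) yR (np.float64(0.0105), np.float64(0.042))
-0.075 617 x -0.0073 0.0145 yL (np.float64(-0.0402), np.float64(-0.0137)) yR (np.float64(0.0105), np.float64(0.0396))
-0.07 718 x -0.0106 0.0129 yL (np.float64(-0.0239), np.float64(-0.0121)) yR (np.float64(0.0089), np.float64(0.0208))
-0.065 277 x -0.0106 0.0121 yL (np.float64(-0.0188), np.float64(-0.0121)) yR (np.float64(0.009), np.float64(0.0215))
-0.06 366 x -0.0108 0.0121 yL (np.float64(-0.026), np.float64(-0.0121)) yR (np.float64(0.0089), np.float64(0.0227))
-0.055 353 x -0.01 0.0119 yL (np.float64(-0.0258), np.float64(-0.0122)) yR (np.float64(0.009), np.float64(0.0225))
-0.05 335 x -0.0105 0.0119 yL (np.float64(-0.026), np.float64(-0.0122)) yR (np.float64(0.009), np.float64(0.0227))
-0.045 286 x -0.0109 0.0121 yL (np.float64(-0.0258), np.float64(-0.0122)) yR (np.float64(0.0089), np.float64(0.0226))
-0.04 222 x -0.0101 0.0119 yL (np.float64(-0.0246), np.float64(-0.0122)) yR (np.float64(0.0089), np.float64(0.0215))
-0.035 96 x -0.0104 0.0117 yL (np.float64(-0.0186), np.float64(-0.0122)) yR (np.float64(0.0089), np.float64(0.0153))
[0.57252488 0.15513058 0.15811488]
```

The wrist depth puts the finger tips about 30 mm behind the reported TCP at this opening. They passed over the knob at z≈0.065, which explains the miss, so I'll allow for that offset from here on.

```bash
python3 - <<'E'
from h import *
t=np.array([np.cos(np.radians(32)),np.sin(np.radians(32))]); k=np.array([.531,.145])+.0016*t
rows([(*k,.13,32),(*k,.012,32)])
E
```

```text
[-0.4  -1.6   1.13] [-0.02 -0.   -4.15]
[-0.4  -1.58  5.85] [-0.02 -0.   -4.15]
```

Call:
{"op": "jog_arm", "data": {"targets": [[[-0.2, -0.8, 0], [0, 0, -1.2], 50], [[-0.4, -1.6, 0], [0, 0, -2.4], 50], [[-0.4, -1.6, 0.5], [0, 0, -3.4], 50], [[-0.4, -1.6, 1], [0, 0, -4.1], 50], [[-0.4, -1.6, 2], [0, 0, -4.1], 50], [[-0.4, -1.6, 3.5], [0, 0, -4.1], 50], [[-0.4, -1.6, 4.5], [0, 0, -4.1], 50], [[-0.4, -1.6, 4.5], [0, 0, -4.1], 50]]}}

```text
time: 7.22
tool_pos: [0.5306, 0.1457, 0.0441]
tool_rot: [-0.002, 0.488, 0.873, -0.002]
contact_force: [0.6, -0.1, -0.2]
gripper_width: 0.501
grasp_force: 0.0
```

```bash
python3 - <<'E'
from h import *
s=state(); print(s['tool_pos'],s['contact_force'])
t=np.array([np.cos(np.radians(32)),np.sin(np.radians(32))]); k=np.array([.531,.145])+.0016*t
rows([(*k,.012,32)])
E
```

```text
[0.53055148 0.14571519 0.04410215] [ 0.6288342  -0.14800632 -0.24857498]
[-0.04  0.07  1.28] [-0.04 -0.02 -0.05]
```

Call:
{"op": "jog_arm", "data": {"targets": [[[0, 0, 0.5], [0, 0, 0], 50], [[0, 0.05, 1], [0, 0, 0], 50], [[0, 0.05, 1.3], [0, 0, 0], 50], [[0, 0.05, 1.3], [0, 0, 0], 40], [[0, 0.05, 1.3], [0, 0, 0], 25], [[0, 0.05, 1.3], [0, 0, 0], 25], [[0, 0.05, 1.3], [0, 0, 0], 25]]}}

```text
time: 8.1
tool_pos: [0.5341, 0.1467, 0.0148]
tool_rot: [0.0, 0.488, 0.873, 0.0]
contact_force: [-1.1, -0.3, -0.3]
gripper_width: 0.25
grasp_force: 0.4
```

```bash
python3 - <<'E'
from h import *
s=state(); print(s['time'],s['tool_pos'],s['contact_force'],s['gripper_width']); w=[]
for v in (0,.1,.2,.3,.4,.5,.58):
    k,a=knob(v); t=np.array([np.cos(np.radians(a)),np.sin(np.radians(a))]); w.append((*(k+.0016*t),.013,a))
rows(w)
E
```

```text
8.1 [0.53414202 0.14670819 0.01481555] [-1.0772347  -0.31923604 -0.31219225] 0.24980291090909468
[-0.01 -0.11  0.07] [ 0.    0.   -0.05]
[-0.03  0.17  0.07] [0.   0.   0.67]
[-0.08  0.46  0.07] [0.   0.   1.38]
[-0.16  0.74  0.07] [0.  0.  2.1]
[-0.26  1.    0.07] [0.   0.   2.81]
[-0.39  1.26  0.07] [0.   0.   3.53]
[-0.51  1.46  0.07] [0.  0.  4.1]
```

Contact this time (about 1 N on the pushing finger). Swinging the lever open.

Call:
{"op": "jog_arm", "data": {"targets": [[[-0.03, 0.2, 0], [0, 0, 0.7], 25], [[-0.08, 0.48, 0], [0, 0, 1.4], 25], [[-0.16, 0.75, 0], [0, 0, 2.1], 25], [[-0.26, 1, 0], [0, 0, 2.8], 25], [[-0.38, 1.25, 0], [0, 0, 3.5], 25], [[-0.5, 1.48, 0], [0, 0, 4.1], 25], [[-0.5, 1.52, 0], [0, 0, 4.1], 25], [[-0.5, 1.52, 0], [0, 0, 4.1], 25]]}}

```text
time: 9.1
tool_pos: [0.5705, 0.1556, 0.0142]
tool_rot: [-0.002, 0.714, 0.7, -0.003]
contact_force: [-8.5, -1.5, 5.0]
gripper_width: 0.249
grasp_force: 4.0
```

```bash
python3 - <<'E'
from h import *
redknob(); s=state(); print(s['time'],s['tool_pos'],s['contact_force'])
E
```

```text
[529   0  72  12 624] [0.66200892 0.26326303 0.06300357] lever 1.0361545096681555 0.20298107319390932
[297 248  35  34 911] [0.56743671 0.1578352  0.05956334] lever 0.5416259754940242 0.0748458624957924
9.15 [0.5705612  0.15565001 0.01423098] [-7.73884387 -0.29762375  4.72208473]
```

Call:
{"op": "jog_arm", "data": {"targets": [[[0, -0.12, 0], [0, 0, 0], 25], [[0, -0.12, 0], [0, 0, 0], 40], [[0, -0.12, 0], [0, 0, 0], 40], [[0, -0.12, -1], [0, 0, 0], 45], [[0, -0.12, -3], [0, 0, 0], 45], [[0, -0.12, -5], [0, 0, 0], 45], [[0, -0.12, -5], [0, 0, 0], 45]]}}

```text
time: 10.02
tool_pos: [0.5741, 0.1566, 0.1462]
tool_rot: [0.003, 0.714, 0.7, 0.005]
contact_force: [0.9, 0.3, -0.7]
gripper_width: 0.443
grasp_force: 0.0
```

```bash
python3 - <<'E'
from h import *
redknob(); s=state(); print(s['time'],s['tool_pos'])
P,a=post(135); t=np.array([np.cos(np.radians(a)),np.sin(np.radians(a))]); P=P+.0016*t
print(P,a); rows([(*P,.14,a),(*P,.032,a)])
E
```

```text
[ 394    0   68   74 3989] [0.66250451 0.28862784 0.06346015] lever 0.9864915011496915 0.22601347844182013
[303 190  18  19 275] [0.56749534 0.15730033 0.05955777] lever 0.5422933407885102 0.07431009666520745
10.075 [0.57212715 0.15634377 0.14281924]
[0.5737822  0.10009724] 28.69999999999999
[-2.25  0.11  0.11] [ 0.04  0.   -3.74]
[-2.25  0.09  4.43] [ 0.04  0.   -3.74]
```

Call:
{"op": "jog_arm", "data": {"targets": [[[-1.1, 0.05, 0], [0, 0, -1.2], 50], [[-2.25, 0.1, 0], [0, 0, -2.4], 50], [[-2.25, 0.1, 0], [0, 0, -3.7], 50], [[-2.25, 0.1, 0.5], [0, 0, -3.7], 50], [[-2.25, 0.1, 1], [0, 0, -3.7], 50], [[-2.25, 0.1, 1], [0, 0, -3.7], 50]]}}

```text
time: 10.82
tool_pos: [0.5695, 0.1, 0.1116]
tool_rot: [-0.002, 0.512, 0.859, -0.001]
contact_force: [0.4, 0.6, 0.1]
gripper_width: 0.499
grasp_force: 0.0
```

```bash
python3 - <<'E'
from h import *
s=state(); print(s['time'],s['tool_pos'])
im,d=grab_frame("wrist"); cv2.imwrite("pics/w2.png",im[:,:,::-1]); np.save("w2.npy",d)
P,a=post(135); t=np.array([np.cos(np.radians(a)),np.sin(np.radians(a))]); P=P+.0016*t
rows([(*P,.14,a),(*P,.032,a)])
E
```

```text
10.825 [0.56954055 0.10000378 0.11163594]
[-0.06  0.12 -1.09] [-0.02 -0.01 -0.04]
[-0.07  0.13  3.23] [-0.02 -0.01 -0.04]
```

View pics/w2.png

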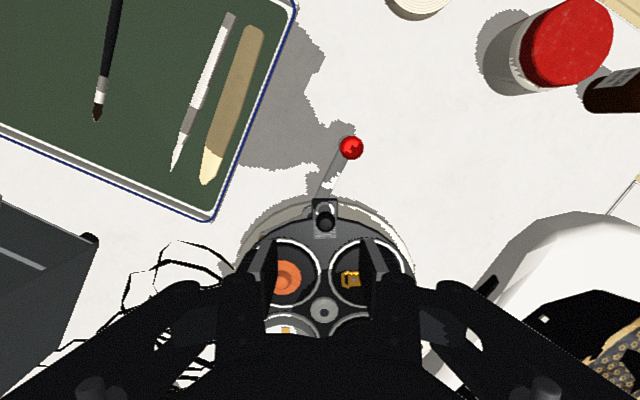

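The wrist view shows the post cap at (324,220), centred between the fingers, with the open lever's knob at (351,147). Descending round the post.

Call:
{"op": "jog_arm", "data": {"targets": [[[0, 0.05, 1], [0, 0, 0], 50], [[0, 0.1, 2], [0, 0, 0], 50], [[0, 0.1, 3], [0, 0, 0], 50], [[0, 0.1, 3.2], [0, 0, 0], 50], [[0, 0.1, 3.2], [0, 0, 0], 40], [[0, 0.1, 3.2], [0, 0, 0], 30], [[0, 0.1, 3.2], [0, 0, 0], 30]]}}

```text
time: 11.75
tool_pos: [0.5745, 0.101, 0.0359]
tool_rot: [0.001, 0.512, 0.859, 0.001]
contact_force: [0.4, -0.8, -1.1]
gripper_width: 0.299
grasp_force: 0.0
```

```bash
cat >> h.py <<'E'
def sweep(ths,z):
    w=[]
    for th in ths:
        P,a=post(th); w.append((*(P+.0016*np.array([np.cos(np.radians(a)),np.sin(np.radians(a))])),z,a))
    rows(w)
E
python3 - <<'E'
from h import *
s=state(); print(s['time'],s['tool_pos'],s['contact_force'],s['gripper_width'])
sweep([135,141,147,153,159,165,171,177,183],.032)
E
```

```text
11.75 [0.57447874 0.10100436 0.03592003] [ 0.4053889  -0.80726672 -1.07530245] 0.2986001007292421
[-0.02 -0.04  0.16] [ 0.01  0.01 -0.04]
[-0.03 -0.44  0.16] [ 0.01  0.01 -0.79]
[-0.09 -0.83  0.16] [ 0.01  0.01 -1.54]
[-0.19 -1.22  0.15] [ 0.01  0.01 -2.29]
[-0.33 -1.59  0.15] [ 0.01  0.01 -3.04]
[-0.51 -1.95  0.15] [ 0.01  0.01 -3.79]
[-0.72 -2.28  0.15] [ 0.01  0.01 -4.54]
[-0.97 -2.6   0.15] [ 0.01  0.01 -5.29]
[-1.24 -2.88  0.15] [ 0.01  0.01 -6.04]
```

Call:
{"op": "jog_arm", "data": {"targets": [[[-0.02, -0.22, 0.05], [0, 0, -0.4], 30], [[-0.03, -0.44, 0.1], [0, 0, -0.8], 30], [[-0.09, -0.83, 0.1], [0, 0, -1.5], 30], [[-0.19, -1.22, 0.1], [0, 0, -2.3], 30], [[-0.33, -1.59, 0.1], [0, 0, -3], 30], [[-0.51, -1.95, 0.1], [0, 0, -3.8], 30], [[-0.72, -2.28, 0.1], [0, 0, -4.5], 30], [[-0.97, -2.6, 0.1], [0, 0, -5.3], 30]]}}

```text
time: 12.75
tool_pos: [0.5282, 0.0484, 0.0328]
tool_rot: [0.001, 0.165, 0.986, 0.0]
contact_force: [0.5, 0.6, 0.3]
gripper_width: 0.299
grasp_force: 0.0
```

```bash
python3 - <<'E'
from h import *
s=state(); print(s['time'],s['tool_pos'],s['contact_force'],s['gripper_width'])
im,d=grab_frame("top"); cv2.imwrite("pics/crop2.png",cv2.resize(im[80:210,250:380,::-1],(585,585),interpolation=cv2.INTER_CUBIC))
sweep([177,183,189,195,201,207,213,219,225,229],.032)
E
```

```text
12.75 [0.52820859 0.04844297 0.03284789] [0.54975881 0.55222276 0.31748474] 0.29917689828069355
[-0.02  0.06  0.03] [-0.    0.01  0.05]
[-0.04 -0.33  0.03] [-0.    0.01 -0.7 ]
[-0.09 -0.73  0.03] [-0.    0.01 -1.45]
[-0.18 -1.12  0.03] [-0.    0.01 -2.2 ]
[-0.32 -1.49  0.03] [-0.    0.01 -2.95]
[-0.49 -1.85  0.03] [-0.01  0.01 -3.7 ]
[-0.7  -2.19  0.03] [-0.01  0.   -4.45]
[-0.94 -2.5   0.03] [-0.01  0.   -5.2 ]
[-1.21 -2.79  0.03] [-0.01  0.   -5.95]
[-1.41 -2.97  0.03] [-0.01  0.   -6.45]
```

View pics/crop2.png

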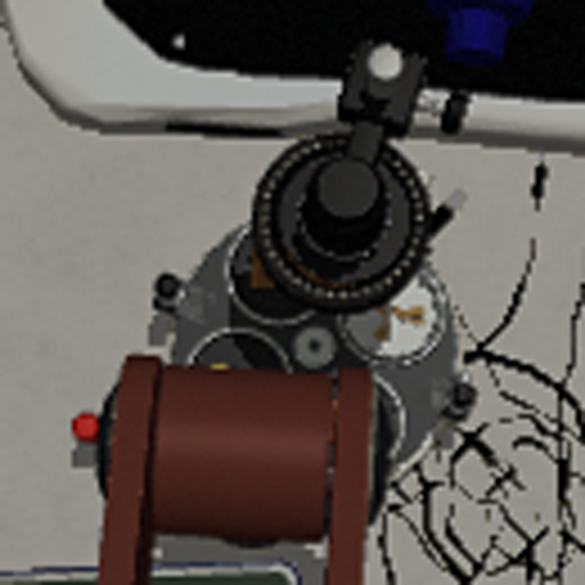

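The crop shows the carousel turned by about 35–40°, with the dish at crop (397,315) moving toward the light and the knob open at (87,427). Continuing.

Call:
{"op": "jog_arm", "data": {"targets": [[[-0.04, -0.33, 0], [0, 0, -0.7], 30], [[-0.09, -0.73, 0], [0, 0, -1.45], 30], [[-0.18, -1.12, 0], [0, 0, -2.2], 30], [[-0.32, -1.49, 0], [0, 0, -2.95], 30], [[-0.49, -1.85, 0], [0, 0, -3.7], 30], [[-0.7, -2.19, 0], [0, 0, -4.45], 30], [[-0.94, -2.5, 0], [0, 0, -5.2], 30], [[-1.18, -2.76, 0], [0, 0, -5.9], 30]]}}

```text
time: 13.8
tool_pos: [0.5333, -0.026, 0.0325]
tool_rot: [0.0, -0.243, 0.97, 0.0]
contact_force: [-0.1, 0.0, 1.4]
gripper_width: 0.3
grasp_force: 0.4
```

Call:
{"op": "jog_arm", "data": {"targets": [[[0, 0, 0], [0, 0, 0], 35], [[0, 0, 0], [0, 0, 0], 40], [[0, 0, 0], [0, 0, 0], 50], [[0, 0, 0], [0, 0, 0], 50]]}}

```text
time: 14.3
tool_pos: [0.533, -0.0259, 0.0321]
tool_rot: [0.0, -0.242, 0.97, 0.0]
contact_force: [0.5, -0.6, -0.0]
gripper_width: 0.498
grasp_force: 0.0
```

```bash
python3 - <<'E'
from h import *
s=state(); print(s['time'],s['tool_pos'],s['contact_force'],s['gripper_width'])
im,d=grab_frame("top"); cv2.imwrite("pics/crop3.png",cv2.resize(im[80:210,250:380,::-1],(585,585),interpolation=cv2.INTER_CUBIC))
E
```

```text
14.3 [ 0.533013   -0.02591787  0.03211228] [ 0.47245801 -0.62722475 -0.02057687] 0.49814851677613176
```

View pics/crop3.png

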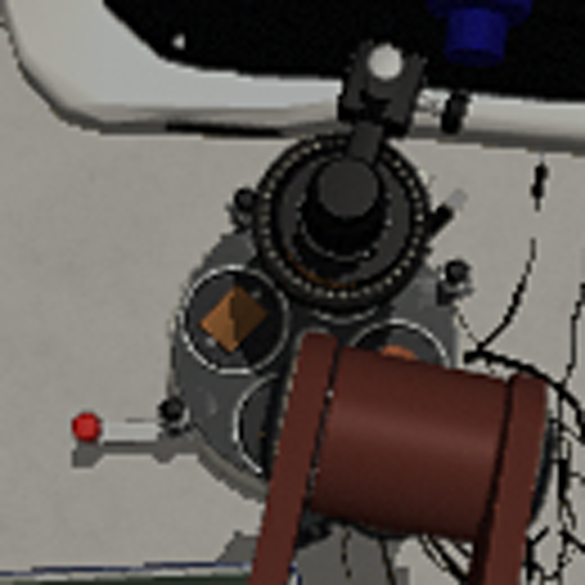

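The crop shows the wood block at the left seat (233,320), the boss on the right and posts at (245,203), (456,272) and (173,410). That's within about 1.5° of a full index. Raising clear.

Call:
{"op": "jog_arm", "data": {"targets": [[[0, 0, -0.5], [0, 0, 0], 50], [[0, 0, -2], [0, 0, 0], 50], [[0, 0, -4], [0, 0, 0], 50], [[0, 0, -5], [0, 0, 0], 50], [[0, 0, -5], [0, 0, 0], 50]]}}

```text
time: 14.98
tool_pos: [0.5351, -0.0265, 0.1609]
tool_rot: [0.003, -0.242, 0.97, -0.001]
contact_force: [-0.3, 0.1, -0.1]
gripper_width: 0.503
grasp_force: 0.0
```

```bash
python3 - <<'E'
from h import *
s=state(); print(s['time'],s['tool_pos'])
k,a=knob(.542); t=np.array([np.cos(np.radians(a)),np.sin(np.radians(a))]); K=np.array([.568,.1565])+.0016*t
rows([(.545,.06,.16,60),(*K,.16,a)])
a0=cv2.imread("pics/top0.png");im,d=grab_frame("top");b=im[:,:,::-1].copy()
# refine posts by template match
for c in [(240,203),(456,268),(175,413)]:
    u,v=int(250+c[0]/4.5),int(80+c[1]/4.5); T0=a0[v-4:v+5,u-4:u+5]; W=b[v-9:v+10,u-9:u+10]
    up=lambda x:cv2.resize(x,None,fx=5,fy=5,interpolation=cv2.INTER_CUBIC)
    r=cv2.matchTemplate(up(W),up(T0),cv2.TM_CCOEFF_NORMED); _,mx,_,l=cv2.minMaxLoc(r); print(c,mx,(l[0]/5-5,l[1]/5-5))
E
```

```text
14.975 [ 0.53513436 -0.02652798  0.16089643]
[-1.97  2.87  0.03] [-0.01  0.05  7.25]
[-4.65  5.82  0.04] [ 0.02  0.05 14.63]
(240, 203) 0.9803887605667114 (0.0, 0.0)
(456, 268) 0.9973748922348022 (0.0, 0.0)
(175, 413) 0.9728369116783142 (0.0, 0.0)
```

The posts now match the start picture exactly, so the carousel has clicked into its notch. Next is the knob.

Call:
{"op": "jog_arm", "data": {"targets": [[[-0.6, 0.8, 0], [0, 0, 1.3], 50], [[-1.2, 1.6, 0], [0, 0, 2.6], 50], [[-1.8, 2.4, 0], [0, 0, 3.9], 50], [[-2.4, 3.2, 0], [0, 0, 5.2], 50], [[-3, 4, 0], [0, 0, 6.5], 50], [[-3.6, 4.7, 0], [0, 0, 7.8], 50], [[-4.2, 5.3, 0], [0, 0, 9.1], 50], [[-4.65, 5.8, 0], [0, 0, 10.4], 50]]}}

```text
time: 16.02
tool_pos: [0.5663, 0.1571, 0.1543]
tool_rot: [-0.002, 0.466, 0.885, -0.001]
contact_force: [0.6, 0.5, -0.7]
gripper_width: 0.504
grasp_force: 0.0
```

Call:
{"op": "jog_arm", "data": {"targets": [[[0, 0, 0], [0, 0, 1.3], 50], [[0, 0, 0], [0, 0, 2.6], 50], [[0, 0, 0], [0, 0, 3.9], 50], [[0, 0, 0], [0, 0, 4.2], 50], [[0, 0, 0], [0, 0, 4.2], 50]]}}

```text
time: 16.65
tool_pos: [0.5664, 0.1562, 0.1547]
tool_rot: [-0.001, 0.7, 0.715, -0.002]
contact_force: [0.2, -0.0, -0.9]
gripper_width: 0.496
grasp_force: 0.0
```

```bash
python3 - <<'E'
from h import *
redknob(); s=state(); print(s['time'],s['tool_pos'])
k,a=knob(.542); t=np.array([np.cos(np.radians(a)),np.sin(np.radians(a))]); K=np.array([.568,.1565])+.0016*t
rows([(*K,.06,a),(*K,.013,a)])
E
```

```text
[ 409    7   67   73 3763] [0.66240388 0.28870447 0.06358323] lever 0.9859457683122184 0.22604146732116664
[312 188  18  18 267] [0.56705917 0.15730603 0.05946081] lever 0.536426875795019 0.07432414504768872
16.7 [0.5665866  0.15629577 0.15511039]
[0.01 0.13 3.8 ] [-0.02  0.    0.04]
[0.01 0.14 5.68] [-0.02  0.    0.04]
```

Call:
{"op": "jog_arm", "data": {"targets": [[[0, 0.1, 1], [0, 0, 0], 50], [[0, 0.1, 2.5], [0, 0, 0], 50], [[0, 0.1, 4], [0, 0, 0], 50], [[0, 0.1, 5], [0, 0, 0], 50], [[0, 0.1, 5.6], [0, 0, 0], 50], [[0, 0.1, 5.6], [0, 0, 0], 40], [[0, 0.1, 5.6], [0, 0, 0], 25], [[0, 0.1, 5.6], [0, 0, 0], 25]]}}

```text
time: 17.7
tool_pos: [0.5704, 0.1566, 0.018]
tool_rot: [0.0, 0.7, 0.715, 0.0]
contact_force: [-1.4, -0.1, -0.2]
gripper_width: 0.25
grasp_force: 0.9
```

```bash
python3 - <<'E'
from h import *
s=state(); print(s['time'],s['tool_pos'],s['contact_force'],s['gripper_width']); w=[]
for v in (.54,.45,.36,.27,.18,.09,0,-.04):
    k,a=knob(v); t=np.array([np.cos(np.radians(a)),np.sin(np.radians(a))]); w.append((*(k+.0016*t),.013,a))
rows(w)
E
```

```text
17.7 [0.57035665 0.15661657 0.01799545] [-1.38701878 -0.11768055 -0.2447928 ] 0.25022271999984114
[-0.06 -0.06  0.2 ] [ 0.   -0.    0.02]
[-0.07 -0.32  0.2 ] [ 0.   -0.   -0.63]
[-0.1  -0.57  0.2 ] [ 0.   -0.   -1.27]
[-0.15 -0.83  0.2 ] [ 0.   -0.   -1.92]
[-0.22 -1.08  0.2 ] [ 0.   -0.   -2.56]
[-0.32 -1.32  0.2 ] [ 0.   0.  -3.2]
[-0.44 -1.55  0.2 ] [ 0.    0.   -3.85]
[-0.49 -1.65  0.2 ] [ 0.    0.   -4.14]
```

Call:
{"op": "jog_arm", "data": {"targets": [[[-0.07, -0.3, 0.15], [0, 0, -0.6], 25], [[-0.1, -0.57, 0.15], [0, 0, -1.3], 25], [[-0.15, -0.83, 0.15], [0, 0, -1.9], 25], [[-0.22, -1.08, 0.15], [0, 0, -2.6], 25], [[-0.32, -1.32, 0.15], [0, 0, -3.2], 25], [[-0.44, -1.58, 0.15], [0, 0, -3.9], 25], [[-0.5, -1.75, 0.15], [0, 0, -4.1], 25], [[-0.5, -1.75, 0.15], [0, 0, -4.1], 25]]}}

```text
time: 18.7
tool_pos: [0.5292, 0.1434, 0.015]
tool_rot: [0.003, 0.47, 0.883, 0.002]
contact_force: [4.7, 0.2, -0.7]
gripper_width: 0.25
grasp_force: 2.2
```

```bash
python3 - <<'E'
from h import *
redknob(); s=state(); print(s['time'],s['tool_pos'],s['contact_force'])
E
```

```text
[304 249  36  35 961] [0.52857952 0.14524803 0.05945186] lever -0.014012157366584344 0.07405721435455255
18.75 [0.52921514 0.14339666 0.01503375] [ 4.56752322  0.55141344 -0.92981835]
```

Call:
{"op": "jog_arm", "data": {"targets": [[[0, 0.1, 0], [0, 0, 0], 25], [[0, 0.1, 0], [0, 0, 0], 45], [[0, 0.1, 0], [0, 0, 0], 50], [[0, 0.1, -0.5], [0, 0, 0], 50], [[0, 0.1, -2], [0, 0, 0], 50], [[0, 0.1, -4], [0, 0, 0], 50], [[0, 0.1, -5], [0, 0, 0], 50], [[0, 0.1, -5], [0, 0, 0], 50]]}}

```text
time: 19.75
tool_pos: [0.5308, 0.1448, 0.1421]
tool_rot: [0.003, 0.469, 0.883, 0.002]
contact_force: [-0.4, -0.3, -0.3]
gripper_width: 0.501
grasp_force: 0.0
```

Call:
{"op": "jog_arm", "data": {"targets": [[[2, 0, 0], [0, 0, 0], 50], [[3, 0, 0], [0, 0, 0], 50], [[3, 0, 0], [0, 0, 0], 50], [[3, 0, 0], [0, 0, 0], 50]]}}

```text
time: 20.25
tool_pos: [0.4865, 0.2061, 0.1373]
tool_rot: [-0.0, 0.469, 0.883, -0.001]
contact_force: [-0.4, 0.0, 0.1]
gripper_width: 0.496
grasp_force: 0.0
```

```bash
python3 - <<'E'
from h import *
redknob(); s=state(); print(s['time'],s['tool_pos'],s['contact_force'])
im,d=grab_frame("scene"); cv2.imwrite("pics/s1.png",cv2.resize(im[100:300,180:440,::-1],(780,600),interpolation=cv2.INTER_CUBIC))
E
```

```text
[ 501  208   62   55 2605] [0.66135951 0.28896255 0.06339771] lever 0.9812638492034982 0.2258458753600441
[312 266  17  21 257] [0.52823092 0.14600622 0.05910394] lever -0.01243983687533845 0.07488344795983343
20.3 [0.48679603 0.20592003 0.13752246] [-0.77516634 -0.66992867  0.35116667]
```

View pics/s1.png

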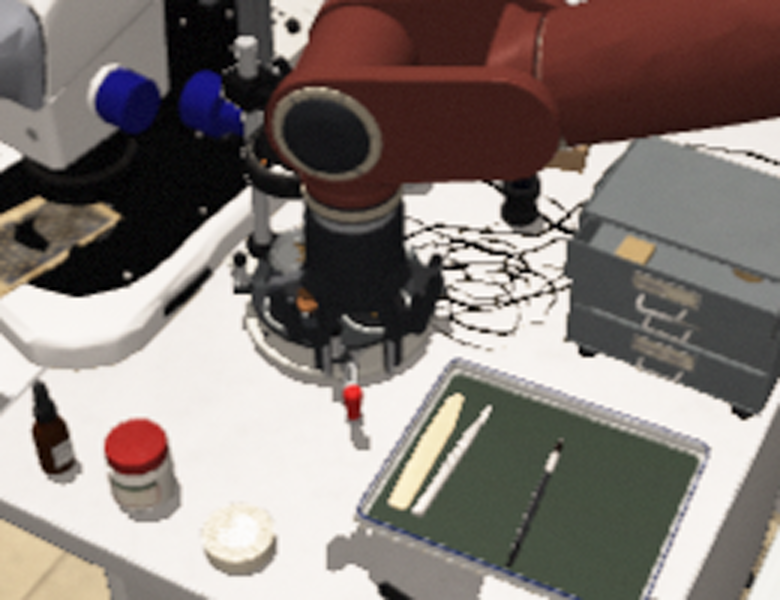

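The scene crop shows the knob home at (353,400), the pale dish under the ring light near (285,250), and the jar, tape and dropper where they were. The lever reads about 0 rad and the arm is clear of everything, so I'm handing the job in.

```bash
python3 -c "
from plant import *
print(job_done())"
```

```text
the job is handed in; nothing more can be done
None
```

I handed the job in at about 20 s: by the camera checks the dish's station is clicked in under the ring light and the lock lever is fully home, but the hand-in gave no verdict; the first pass at the lever went over the knob without touching it.

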